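Lay a touch terminal face down on the service mat

TASK

Push the upright touch terminal along the worktop until its lower front edge is against the near edge of the service mat, then tip it forward over that edge and lower it under control until its screen lies flat, face down on the mat with its lower edge still near the mat's edge, never letting it drop the last part of the way. Use the fingertips or outsides of the fingers only, pressing lightly: do not pinch, squeeze or lift it, leave the other things alone, and finish clear of it.

Things in the scene. Friction and masses are not known exactly. Their poses are not given: they have to be found in the camera images.
- terminal: Loose upright L-shaped touch terminal, 0.36 to 0.59 kg: cream panel with blue screen on the front of a dark foot plate that reaches backwards. Origin: middle of the lower front edge. x: out of the screen, y: along the lower edge, z: up the panel. Panel fills x -14 to 0, z 8 to 160; foot x -110 to 0, z 0 to 8; both y -55 to 55 mm. Starts 20 to 55 mm short of the mat, up to 0.1 rad askew.
- terminal_top (a point): Middle of the upper front edge of the terminal's panel, 160 mm up its z axis from its origin. Face down, it lies over the mat, 7 mm above the worktop, and the terminal's x points straight down.
- terminal_heel (a point): Middle of the rear upper edge of the terminal's foot plate (x -110, z 8 mm in its frame). As the terminal tips forward the foot rises behind the panel's back: a finger standing in the corner between them can push the panel's back and then hold back the foot plate's upper face. Once face down, the foot plate stands up and this point is about 117 mm above the worktop.
- terminal_com (a point): Centre of mass of the terminal (x -31, z 44 mm in its frame). Tipped forward about its lower front edge, the terminal passes balance at about 35 to 42 degrees and beyond that falls forward of itself unless held back.
- mat: Fixed flat service mat, blue-green with an aluminium strip along its near edge, 234 long, 210 wide, 7 thick, lying on the worktop. Origin: on the worktop, in the middle of its near edge, whose upright 7 mm high face is the stop. x: from that edge across the mat; y: along the edge; z: up. The mat fills x 0 to 234, y -105 to 105, z 0 to 7.
- jar: Bystander: loose clear specimen jar with yellow lid, 58 across, 68 high, standing on the worktop beside the mat. Origin: centre of its underside.
- dropper: Bystander: loose amber bottle with black cap, 40 across, 95 high, standing on the worktop beside the mat. Origin: centre of its underside.
- thermometer: Bystander: loose white and blue handheld thermometer, 125 long (its x), 32 wide, 20 high, lying on the worktop beyond the mat's far end. Origin: centre of its underside.
Mind the look-alikes: they are no part of the job. Of the things like the terminal, leave any that is green or purple; of the rest the larger one is meant.

How it is judged:
On the way:
1. the terminal, still upright, stands with its lower front edge against the mat's near edge (x of terminal in the frame of mat between -0.008 and 0.006 m and angle between terminal's own z axis and vertical below 0.2 rad), for 0.1 s.
At the end, for the whole second after the job is handed in: The terminal lies at rest on the mat, screen straight down within 0.1 rad, its upper end away from the mat's near edge and square to it within 0.2 rad, its lower front edge from 40 mm short of the mat's near edge to 15 mm past it and within 40 mm of the middle of that edge (angle between terminal's own x axis and vertical above 3.04 rad and angle between the z axis of terminal and the x axis of mat, either way round below 0.2 rad and x of terminal in the frame of mat between -0.04 and 0.015 m and x of terminal_top in the frame of mat above 0.1 m and y of terminal in the frame of mat between -0.04 and 0.04 m and height (world z) of terminal_top between 0.003 and 0.011 m and linear speed of terminal below 0.02 m/s); the robot touches nothing.
It fails at once if the terminal drops or is flung over (turns faster than 3 rad/s, as after a free fall of its upper edge of some 15 mm) (angular speed of terminal above 3 rad/s).
It fails at once if the terminal is lifted or carried (its lower front edge more than 40 mm above the worktop) (height (world z) of terminal above 0.04 m).
It fails at once if the terminal is squeezed or pressed with more than 40 N (contact force between the fingers and terminal above 40 N).
It fails at once if a bystander is moved more than 20 mm (distance of any of jar, dropper, thermometer from where it was at the start of the episode above 0.02 m).
It also fails if it takes over 64 s, if anything falls off the work surface, if the arm or the gripper's body presses on something with over 40 N, if the wrist force passes 120 N, or if a joint passes its speed limit or range.

ROBOT

A 7-joint arm with a two-finger parallel gripper is mounted at the origin on the work surface. World frame = base frame: x ahead of the robot, y to its left, z up, the work surface at z = 0. Lengths are in m, angles in rad, forces in N, time in s.
With the tool pointing down it reaches from about 0.4 to 0.85 m from the base axis. Payload 10.4 kg.
Tool frame: the origin (TCP) lies midway between the tips of the shut fingers; the grasp point (between the pads) lies 19 mm behind it; z points along the fingers, y is the line along which they close (so a half turn about z gives the same grasp; the last joint's range is limited). The gripper opens to 87 mm and grips with 3 to 60 N. Pads are 19 mm wide; open, the fingers measure 117 mm over their backs; the gripper's body (75 mm by 190 mm) begins 51 mm behind the grasp point.
Start: joints at [-1.163, 0.332, -0.065, 1.46, 0.022, 1.35, -0.088], TCP at [0.261, 0.568, 0.223] pointing down, gripper open.
Joint ranges: [-2.6, 2.6], [-0.5, 2.12], [-1.47, 1.34], [0.16, 2.42], [-1.27, 4.41], [0.06, 2.06], [-2.6, 2.6]. Speed limits (rad/s): [2.22, 2.22, 2.79, 2.79, 3.14, 3.14, 3.14].

INTERFACE

Orientations are given as a unit quaternion [x, y, z, w].
In Python, from bench import r gives the robot as it stands.
- The arm moves only by the tool arm_command, never from a script. Its arguments are lists of equal length, an entry for each row: "xyz": the shift along the world's x, y, z in m, a list of three; "rot": the turn, a rotation vector about the world's x, y, z in rad, a list of three. In form: {"xyz": [[tx, ty, tz], ...], "rot": [[ax, ay, az], ...]}. A call has 1 to 20 rows; each row is the pose to reach, as a shift and turn from the pose commanded when the call began; what a row does not reach only later rows make up. A row lasts 1/12 s, in which the tool goes at most 41.7 mm and 7.16 degrees, less where a joint would pass 70% of its speed; a pose out of reach is approached as far as the arm can. A call with a gripper value outside its range is refused whole. "grip" is the opening, from 0 (shut) to 1 (fully open), set as the call begins (left out, the last holds). The fingers move at their own pace and stop on an object; "squeeze" is the grip in N (left out, the last holds). Time passes only in rows, so rows that repeat a pose let the fingers close. It gives the time, the measured TCP pose, the force, the opening and the grip force at its end, in the units of the state.
- r.read_state(): the state, without advancing time (a new reading comes with each control period).
- r.camera(name): name is "scene" or "top"; returns the picture (384x512x3 uint8, red, green, blue); there is no depth.
- r.camera_model(name): a dict with "fx", "fy", "cx", "cy" (pixels), "T" (4x4, takes a point from camera to world coordinates). Camera axes: x right, y up, looking along -z (the intrinsics and any distortion apply to the point x, -y, -z); pixel columns grow to the right and rows downward; lengths in m; the calibration is good to about 2 mm. A picture is of the moment at which its call begins. camera_model takes no time and is no camera call.
- r.close_job(): hands the job in; it is judged then, once.
Trained networks look in the newest picture that a camera, given by its name, has taken for a name from the list of things; names that differ only in an ending like _2 or _b are one class to them, and where a whole thing is asked for, a point or a joint stands for the part that bears it (a point fixed in the world has none). Each returns a list of dicts, best first, with "conf" (0 to 1); they miss things now and then, are a little off and sometimes report something else, mostly with a low value. They report only what shows in the picture. A call takes as long as a camera call. They do not tell look-alikes from the thing itself.
- r.look_for(label, camera): "at" ([x, y, z] in m, in the coordinates of the camera as it stood for that picture, good to about 4 mm: the middle of the surface that is visible of it).
- r.spot_point(label, camera): "at" ([x, y, z] in m, in the coordinates of the camera as it stood for that picture, good to about 4 mm: a listed point, or the origin of a listed thing).
The state is a dict: "time": time; "joint_positions": joint angles; "joint_vel": joint speeds; "joint_torque": joint torques, N m; "ee_pos": TCP position; "eef_rot": TCP orientation; "ft_force": force on the tool from outside, world axes, zero at the start; "torque": the same for the moment, N m; "width": finger opening in m; "grip_force": force on a finger pad.
Only numpy, scipy, OpenCV 4.12 (cv2) and the standard library are available. Lean on these libraries where they do the work, as an engineer would, in place of code of your own. Each camera call takes 0.05 s, during which the arm holds its last target. There are 200 camera calls.

## Working session

There is one attempt and no reset: what is moved stays moved. The work goes in short steps, Python scripts to look and compute and a tool call to move; the robot and the scene stay as the last step left them, time stands still between calls to the robot, and variables do not carry over. Pictures are saved under pics/ and viewed, at most 10 in all, crops included, and the job is handed in when it is done.

Besides the shell and the picture viewer there is one more tool, called after ">>>" as name(argument=value, ...) on one line, values as JSON. arm_command: Moves the arm, as the interface text tells. Its arguments: {"type":"object","properties":{"xyz":{"type":"array"},"rot":{"type":"array"},"grip":{"type":"number"},"squeeze":{"type":"number"}},"required":["xyz","rot"]}

```bash
mkdir -p pics; cat > h.py <<'E'
import numpy as np, cv2
from bench import r
def world(cam,p):
    T=np.array(r.camera_model(cam)["T"]); return (T@np.r_[p,1])[:3]
def proj(cam,P):
    m=r.camera_model(cam); T=np.linalg.inv(np.array(m["T"])); q=(T@np.r_[P,1])[:3]
    return np.array([m["cx"]+m["fx"]*q[0]/-q[2], m["cy"]+m["fy"]*(-q[1])/-q[2]])
def tri(pts):
    A=[];b=[]
    for cam,u,v in pts:
        m=r.camera_model(cam);T=np.array(m["T"])
        d=T[:3,:3]@np.array([(u-m["cx"])/m["fx"],-(v-m["cy"])/m["fy"],-1]);d/=np.linalg.norm(d)
        M=np.eye(3)-np.outer(d,d);A.append(M);b.append(M@T[:3,3])
    return np.linalg.lstsq(np.vstack(A),np.hstack(b),rcond=None)[0]
def onplane(cam,u,v,z):
    m=r.camera_model(cam);T=np.array(m["T"])
    d=T[:3,:3]@np.array([(u-m["cx"])/m["fx"],-(v-m["cy"])/m["fy"],-1]);o=T[:3,3]
    return o+d*(z-o[2])/d[2]
def snap(cam,name=None):
    im=r.camera(cam)
    if name: cv2.imwrite(f"pics/{name}.png",cv2.cvtColor(im,cv2.COLOR_RGB2BGR))
    return im
E
python3 - <<'E'
from h import *
np.set_printoptions(precision=3,suppress=True)
a=snap("scene");b=snap("top")
cv2.imwrite("pics/a.png",cv2.cvtColor(a,cv2.COLOR_RGB2BGR));cv2.imwrite("pics/b.png",cv2.cvtColor(b,cv2.COLOR_RGB2BGR))
print(r.read_state())
for c in("scene","top"):
    print(c,{k:np.round(v,3) for k,v in r.camera_model(c).items()})
    for l in("terminal","terminal_top","terminal_heel","mat","jar","dropper","thermometer"):
        for d in r.spot_point(l,c): w=world(c,d["at"]);print(c,l,round(d["conf"],2),w,proj(c,w).round())
E
```

```text
{'time': 0.1, 'joint_positions': array([-1.163,  0.333, -0.065,  1.461,  0.022,  1.35 , -0.089]), 'joint_vel': array([ 0.001, -0.001, -0.001, -0.002,  0.   , -0.   , -0.002]), 'joint_torque': array([  0.001, -62.454,   0.024, -39.072,  -0.062,   0.037,   0.   ]), 'ee_pos': array([0.261, 0.568, 0.222]), 'eef_rot': array([ 0.214,  0.977, -0.001, -0.   ]), 'ft_force': array([0.189, 0.041, 0.079]), 'torque': array([-0.038, -0.026, -0.078]), 'grip_force': 0.0, 'width': 0.08703270739372819}
scene {'fx': np.float64(478.431), 'fy': np.float64(478.431), 'cx': np.float64(258.911), 'cy': np.float64(188.196), 'T': array([[ 0.525, -0.639,  0.563,  1.207],
       [ 0.851,  0.389, -0.353, -0.349],
       [ 0.007,  0.664,  0.748,  1.005],
       [ 0.   ,  0.   ,  0.   ,  1.   ]])}
scene terminal 0.79 [ 0.764 -0.125  0.   ] [237. 320.]
scene terminal 0.76 [ 0.538 -0.02   0.003] [229. 231.]
scene terminal 0.56 [ 0.402 -0.156 -0.   ] [160. 218.]
scene terminal 0.56 [0.365 0.121 0.004] [242. 169.]
scene terminal_top 0.89 [ 0.536 -0.016  0.162] [227. 189.]
scene terminal_top 0.76 [ 0.404 -0.152  0.12 ] [
[... 1069 characters left out ...]
minal_top 0.92 [ 0.763 -0.131  0.162] [356.  80.]
top terminal_top 0.86 [0.365 0.118 0.109] [223. 297.]
top terminal_top 0.81 [ 0.539 -0.015  0.159] [295. 200.]
top terminal_top 0.68 [ 0.397 -0.153  0.123] [370. 279.]
top terminal_top 0.38 [ 0.681 -0.007  0.   ] [284. 146.]
top terminal_heel 0.93 [ 0.339 -0.09   0.004] [326. 304.]
top terminal_heel 0.88 [ 0.522 -0.126  0.007] [340. 217.]
top terminal_heel 0.76 [0.317 0.062 0.005] [254. 314.]
top terminal_heel 0.66 [ 0.658 -0.167  0.008] [357. 155.]
top mat 0.59 [0.523 0.015 0.001] [275. 217.]
top jar 0.97 [ 0.711  0.177 -0.003] [202. 134.]
top dropper 0.94 [ 0.681 -0.006 -0.002] [283. 147.]
top thermometer 0.6 [0.583 0.282 0.   ] [154. 190.]
```

View pics/a.png

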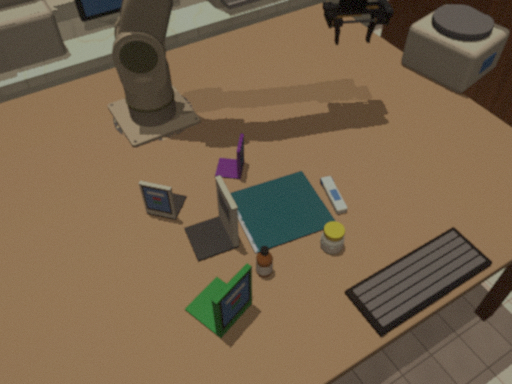

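View pics/b.png

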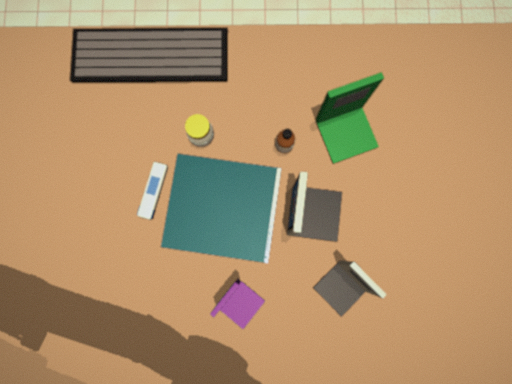

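Candidates for the terminal, by scene pixel: large cream (229,231), small cream (160,218), purple (235,160) and green (230,300). I choose the large cream one, nearest the mat's strip, and check it in a crop.

```bash
python3 - <<'E'
from h import *
np.set_printoptions(precision=4,suppress=True)
a=cv2.imread("pics/a.png")[165:275,135:285];b=cv2.imread("pics/b.png")[145:275,240:400]
a=cv2.resize(a,(600,440)[:2],interpolation=3)[:, :];b=cv2.resize(b,(542,440),interpolation=3)
cv2.imwrite("pics/c.png",cv2.resize(np.hstack([a,b]),(800,308)))
im=cv2.imread("pics/b.png").astype(int)
# mat teal mask
hsv=cv2.cvtColor(im.astype(np.uint8),cv2.COLOR_BGR2HSV)
m=((hsv[...,0]>80)&(hsv[...,0]<105)&(hsv[...,1]>100)).astype(np.uint8);m[:, :150]=0
n,l,s,c=cv2.connectedComponentsWithStats(m);k=1+np.argmax(s[1:,4])
q=cv2.boxPoints(cv2.minAreaRect(np.argwhere(l==k)[:,::-1].astype(np.float32)))
for p in q: print(p,onplane("top",*p,.007))
S=[];
for i in range(4):
  for c in("scene","top"):
    r.camera(c)
    for lab in("terminal","terminal_top","terminal_heel","mat"):
      for d in r.spot_point(lab,c):
        w=world(c,d["at"])
        if lab=="mat" or (np.linalg.norm(w[:2]-[.535,-.05])<.12 and d["conf"]>.4): S.append((lab,c,*w))
for lab in("terminal","terminal_top","terminal_heel","mat"):
  for c in("scene","top"):
    X=np.array([s[2:] for s in S if s[0]==lab and s[1]==c]);
    if len(X):print(lab,c,len(X),np.median(X,0))
E
```

```text
[161.9087 245.6161] [0.4617 0.259  0.007 ]
[175.5195 153.7436] [0.6643 0.2342 0.007 ]
[275.4013 168.5409] [0.6294 0.0127 0.007 ]
[261.7906 260.4134] [0.4294 0.0442 0.007 ]
terminal scene 4 [ 0.5385 -0.0168  0.0003]
terminal top 5 [ 0.5364 -0.0177 -0.0041]
terminal_top scene 3 [ 0.5393 -0.0135  0.1603]
terminal_top top 4 [ 0.5367 -0.0163  0.1578]
terminal_heel scene 5 [ 0.5279 -0.1226  0.0091]
terminal_heel top 3 [ 0.5217 -0.125   0.0089]
mat scene 5 [0.5284 0.0146 0.001 ]
mat top 5 [0.5274 0.016  0.0014]
```

View pics/c.png

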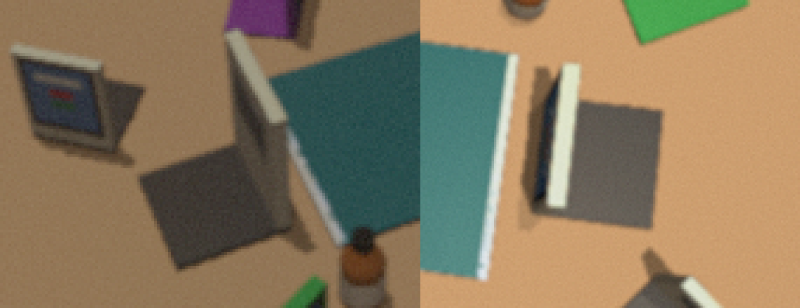

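The crop shows the large cream panel, with its dark screen face towards the mat's aluminium strip, about 30 mm short of it. This is the right one. Next I compute the test leans in the air.

```bash
python3 - <<'E'
from h import *
from scipy.spatial.transform import Rotation as R
h=np.radians(81.8);yt=np.array([-np.sin(h),np.cos(h),0]);print(yt)
for a in(-45,0,30,45):
  print(a,(R.from_rotvec(np.radians(a)*yt)*R.from_rotvec([0,0,np.radians(16.5)])).as_rotvec().round(3))
E
```

```text
[-0.98977623  0.14262893  0.        ]
-45 [ 0.756 -0.223  0.273]
0 [0.    0.    0.288]
30 [-0.504  0.149  0.281]
45 [-0.756  0.223  0.273]
```

>>> arm_command(xyz=[[0.03,-0.03,0.03],[0.06,-0.06,0.05],[0.09,-0.09,0.08],[0.12,-0.12,0.1],[0.15,-0.15,0.1],[0.17,-0.18,0.1],[0.19,-0.21,0.1],[0.21,-0.24,0.1],[0.22,-0.27,0.1],[0.23,-0.31,0.1],[0.24,-0.35,0.1],[0.25,-0.39,0.1],[0.26,-0.43,0.1],[0.27,-0.47,0.1],[0.27,-0.51,0.1],[0.27,-0.55,0.1],[0.27,-0.55,0.1]], rot=[[0,0,0],[0,0,0.1],[0,0,0.2],[0,0,0.288],[0,0,0.288],[0,0,0.288],[0,0,0.288],[0,0,0.288],[0,0,0.288],[0,0,0.288],[0,0,0.288],[0,0,0.288],[0,0,0.288],[0,0,0.288],[0,0,0.288],[0,0,0.288],[0,0,0.288]], grip=1)

```text
time: 4.22
ee_pos: [0.5309, 0.0084, 0.3233]
eef_rot: [0.077, 0.997, -0.001, 0.001]
ft_force: [0.0, -2.0, 0.8]
width: 0.0872
grip_force: 0.0
```

>>> arm_command(xyz=[[0.005,0.02,-0.02],[0.005,0.04,-0.05],[0.005,0.05,-0.08],[0.005,0.06,-0.1],[0.005,0.06,-0.1],[0.005,0.06,-0.1],[0.005,0.06,-0.1],[0.005,0.06,-0.1]], rot=[[-0.11,0.017,0],[-0.22,0.033,0],[-0.33,0.05,0],[-0.44,0.066,0],[-0.55,0.083,0],[-0.66,0.1,0],[-0.777,0.116,0],[-0.777,0.116,0]])

```text
time: 4.88
ee_pos: [0.5346, 0.0821, 0.2185]
eef_rot: [0.061, 0.92, -0.386, -0.031]
ft_force: [0.4, 1.7, -0.8]
width: 0.0873
grip_force: 0.0
```

```bash
python3 - <<'E'
from h import *
from scipy.spatial.transform import Rotation as R
s=r.read_state();print(s["joint_positions"]);print(R.from_quat(s["eef_rot"]).as_matrix().round(3),s["time"])
E
```

```text
[-0.76114734  0.48514177  0.2265668   1.5025165   0.48926401  1.69887075
  0.83456994]
[[-0.991  0.088 -0.104]
 [ 0.136  0.695 -0.706]
 [ 0.01  -0.713 -0.701]] 4.8833
```

>>> arm_command(xyz=[[0,0,0.03],[0,-0.01,0.06],[0,-0.03,0.09],[0,-0.05,0.09],[0,-0.08,0.09],[-0.005,-0.11,0.09],[-0.005,-0.14,0.09],[-0.01,-0.17,0.09],[-0.01,-0.19,0.08],[-0.015,-0.208,0.06],[-0.015,-0.208,0.03],[-0.015,-0.208,0.0],[-0.015,-0.208,-0.03],[-0.015,-0.208,-0.06],[-0.015,-0.208,-0.08],[-0.015,-0.208,-0.1],[-0.015,-0.208,-0.1]], rot=[[0.12,-0.018,0],[0.24,-0.036,0],[0.36,-0.054,0],[0.48,-0.072,0],[0.6,-0.09,0],[0.72,-0.107,0],[0.84,-0.125,0],[0.96,-0.143,0],[1.08,-0.161,0],[1.2,-0.179,0],[1.32,-0.197,0],[1.44,-0.215,0],[1.555,-0.232,0],[1.555,-0.232,0],[1.555,-0.232,0],[1.555,-0.232,0],[1.555,-0.232,0]], grip=0)

```text
time: 6.3
ee_pos: [0.5201, -0.1306, 0.1201]
eef_rot: [0.068, 0.921, 0.382, 0.029]
ft_force: [-0.4, -0.6, -0.1]
width: 0.0008
grip_force: 0.0
```

```bash
python3 - <<'E'
from h import *
from scipy.spatial.transform import Rotation as R
snap("scene","d")
s=r.read_state();print(s["joint_positions"],s["ee_pos"],s["width"],s["ft_force"]);print(R.from_quat(s["eef_rot"]).as_matrix().round(3),s["time"])
E
```

```text
[ 0.19664772  0.5351593   0.50103511  1.71865681 -0.89614902  1.52687624
  2.44054445] [ 0.52077581 -0.1306943   0.12239133] 0.0002957180902194213 [ 0.5939171  -0.13873403  1.20096994]
[[-0.989  0.101  0.107]
 [ 0.146  0.699  0.7  ]
 [-0.004  0.708 -0.706]] 6.35
```

View pics/d.png

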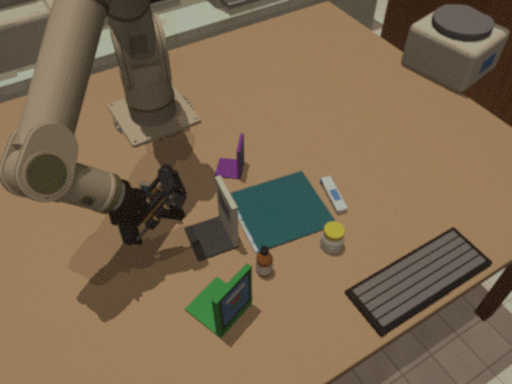

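>>> arm_command(xyz=[[0.004,0.02,-0.025],[0.007,0.045,-0.05],[0.01,0.06,-0.075],[0.011,0.07,-0.09],[0.011,0.07,-0.09],[0.011,0.07,-0.09]], rot=[[0,0,0],[0,0,0],[0,0,0],[0,0,0],[0,0,0],[0,0,0]])

```text
time: 6.85
ee_pos: [0.5329, -0.0606, 0.0345]
eef_rot: [0.065, 0.921, 0.382, 0.031]
ft_force: [0.9, -0.1, 0.8]
width: 0.0005
grip_force: 0.0
```

```bash
python3 - <<'E'
from h import *
a=snap("scene");b=snap("top")
a=cv2.resize(a[145:285,100:300],(571,400),interpolation=3);b=cv2.resize(b[140:280,250:400],(229,214),interpolation=3)
a=a[:,:,::-1];b=cv2.resize(b[:,:,::-1],(229,400))
cv2.imwrite("pics/e.png",np.hstack([a,b]))
s=r.read_state();print(s["ee_pos"],s["ft_force"])
E
```

```text
[ 0.53328886 -0.06198647  0.03485877] [-0.44658907 -0.38463129 -0.29218547]
```

View pics/e.png

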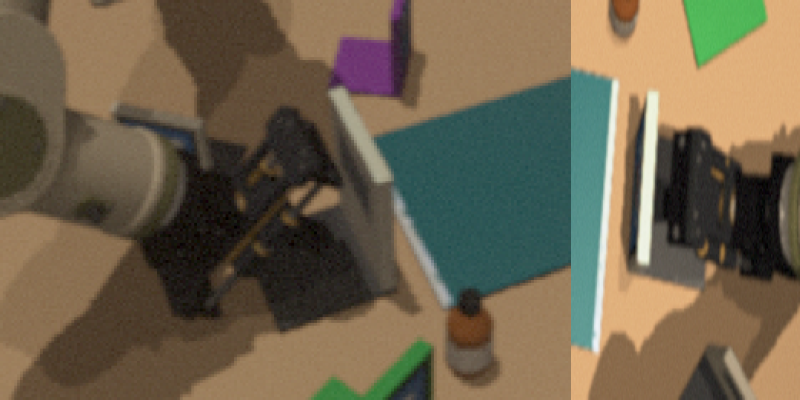

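>>> arm_command(xyz=[[0,0,-0.007],[0.001,0.005,-0.007],[0.002,0.01,-0.007],[0.002,0.014,-0.007],[0.003,0.018,-0.007],[0.003,0.021,-0.007],[0.004,0.024,-0.007],[0.004,0.027,-0.007],[0.005,0.03,-0.007],[0.005,0.033,-0.007],[0.006,0.036,-0.007],[0.006,0.039,-0.007],[0.006,0.041,-0.007],[0.006,0.041,-0.007]], rot=[[0,0,0],[0,0,0],[0,0,0],[0,0,0],[0,0,0],[0,0,0],[0,0,0],[0,0,0],[0,0,0],[0,0,0],[0,0,0],[0,0,0],[0,0,0],[0,0,0]])

```text
time: 8.12
ee_pos: [0.5381, -0.0185, 0.0256]
eef_rot: [0.066, 0.921, 0.382, 0.029]
ft_force: [0.6, -1.5, 0.2]
width: 0.0006
grip_force: 0.3
```

```bash
cat > look.py <<'E'
from h import *
import sys
np.set_printoptions(precision=4,suppress=True)
M=np.array([.528,.0153,0]);hm=np.radians(81.4);X=np.array([np.cos(hm),np.sin(hm),0]);Y=np.array([-X[1],X[0],0])
def tm(w): d=w-M; return np.array([d@X,d@Y,w[2]])
def look(n=3):
  S={}
  for i in range(n):
    for c in("scene","top"):
      snap(c,sys.argv[1]+c if i==0 and len(sys.argv)>1 else None)
      for lab in("terminal","terminal_top","terminal_heel"):
        for d in r.spot_point(lab,c):
          w=world(c,d["at"]);t=tm(w)
          if d["conf"]>.3 and -.2<t[0]<.2 and -.08<t[1]<.06: S.setdefault((lab,c),[]).append(t)
  for k,v in S.items(): print(k,len(v),np.median(v,0))
  s=r.read_state();print("tcp mat",tm(s["ee_pos"]),"w",s["ee_pos"],s["eef_rot"],s["ft_force"],s["time"],s["width"])
look(2)
E
python3 look.py f
```

```text
('terminal', 'scene') 2 [-0.0152 -0.0141  0.0013]
('terminal_top', 'scene') 2 [-0.0045 -0.0157  0.1601]
('terminal_heel', 'scene') 2 [-0.1236 -0.0167  0.0145]
('terminal', 'top') 2 [-0.015  -0.0137 -0.0028]
('terminal_top', 'top') 2 [-0.0054 -0.015   0.1563]
tcp mat [-0.0325 -0.0149  0.0255] w [ 0.5379 -0.0191  0.0255] [0.0659 0.9213 0.3822 0.0293] [-0.3675 -0.7595  0.8226] 8.9167 0.00038328720612056024
```

>>> arm_command(xyz=[[0,0.002,-0.002],[0.001,0.004,-0.003],[0.001,0.006,-0.003],[0.001,0.008,-0.003],[0.001,0.01,-0.003],[0.002,0.012,-0.003],[0.002,0.014,-0.003],[0.002,0.015,-0.003],[0.002,0.015,-0.003]], rot=[[0,0,0],[0,0,0],[0,0,0],[0,0,0],[0,0,0],[0,0,0],[0,0,0],[0,0,0],[0,0,0]])

```text
time: 9.67
ee_pos: [0.54, -0.004, 0.0225]
eef_rot: [0.066, 0.921, 0.382, 0.029]
ft_force: [-0.5, -3.0, -0.9]
width: 0.0002
grip_force: 0.8
```

```bash
python3 look.py g; python3 -c "
import cv2,numpy as np
a=cv2.imread('pics/gscene.png')[150:280,120:300];b=cv2.imread('pics/gtop.png')[140:280,240:380]
cv2.imwrite('pics/g.png',np.hstack([cv2.resize(a,(450,325),interpolation=2),cv2.resize(b,(325,325),interpolation=2)]))"
```

```text
('terminal', 'scene') 2 [-0.0012 -0.0122  0.0023]
('terminal_top', 'scene') 3 [ 0.0106 -0.0144  0.1573]
('terminal_heel', 'scene') 3 [-0.108  -0.0162  0.0143]
('terminal', 'top') 2 [ 0.0033 -0.0119 -0.0051]
('terminal_top', 'top') 2 [ 0.0104 -0.0131  0.1593]
('terminal_heel', 'top') 1 [ 0.0004 -0.0018  0.0003]
tcp mat [-0.0173 -0.0147  0.0226] w [ 0.54   -0.004   0.0226] [0.0658 0.9213 0.3822 0.0293] [-0.2901 -2.8148 -1.6549] 10.4667 0.0006002982296912177
```

View pics/g.png

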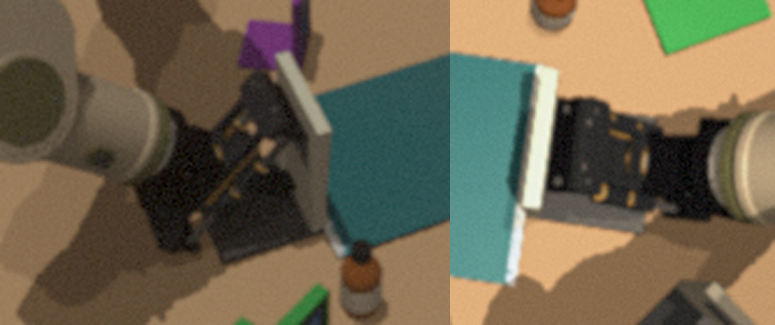

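>>> arm_command(xyz=[[0,-0.001,0.0],[0,-0.002,0.0],[0,-0.003,0.0],[-0.001,-0.004,0.0],[-0.001,-0.005,0.0],[-0.001,-0.006,0.001],[-0.001,-0.007,0.001],[-0.001,-0.008,0.001],[-0.001,-0.009,0.002],[-0.002,-0.011,0.003],[-0.002,-0.013,0.004]], rot=[[0,0,0],[0,0,0],[0,0,0],[0,0,0],[0,0,0],[0,0,0],[0,0,0],[0,0,0],[0,0,0],[0,0,0],[0,0,0]])

```text
time: 11.38
ee_pos: [0.5378, -0.0171, 0.0267]
eef_rot: [0.066, 0.921, 0.382, 0.029]
ft_force: [0.1, -0.0, 0.5]
width: 0.0004
grip_force: 0.0
```

>>> arm_command(xyz=[[-0.003,-0.015,0.015],[-0.006,-0.035,0.035],[-0.009,-0.055,0.055],[-0.011,-0.075,0.075],[-0.011,-0.075,0.075],[-0.011,-0.075,0.075]], rot=[[0,0,0],[0,0,0],[0,0,0],[0,0,0],[0,0,0],[0,0,0]])

```text
time: 11.88
ee_pos: [0.5275, -0.0936, 0.1024]
eef_rot: [0.066, 0.921, 0.382, 0.031]
ft_force: [0.1, 0.4, 0.2]
width: 0.0006
grip_force: 0.0
```

>>> arm_command(xyz=[[0,0,0],[0,0,0],[0,0,0],[0,0,0],[0,0,0],[0,0,0]], rot=[[0,0,0],[0,0,0],[0,0,0],[0,0,0],[0,0,0],[0,0,0]], grip=1)

```text
time: 12.38
ee_pos: [0.5269, -0.0918, 0.1013]
eef_rot: [0.066, 0.921, 0.382, 0.029]
ft_force: [0.3, -0.5, 0.7]
width: 0.0327
grip_force: 0.0
```

```bash
python3 look.py i
```

```text
('terminal', 'scene') 3 [ 0.0013 -0.0138  0.0044]
('terminal_top', 'scene') 3 [-0.0016 -0.0126  0.1582]
('terminal_heel', 'scene') 3 [-0.1087 -0.0171  0.0098]
('terminal', 'top') 2 [ 0.0025 -0.0146 -0.0044]
('terminal_top', 'top') 2 [ 0.0021 -0.0146  0.1593]
('terminal_heel', 'top') 2 [-0.1094 -0.0107  0.0071]
tcp mat [-0.1063 -0.0151  0.1016] w [ 0.527  -0.0921  0.1016] [0.0659 0.9213 0.3822 0.0293] [ 0.3925  0.0162 -0.5161] 13.1833 0.08624826311709581
```

>>> arm_command(xyz=[[0.002,0.015,-0.016],[0.005,0.03,-0.032],[0.006,0.04,-0.042],[0.007,0.0455,-0.047],[0.007,0.0455,-0.047],[0.007,0.0455,-0.047]], rot=[[0,0,0],[0,0,0],[0,0,0],[0,0,0],[0,0,0],[0,0,0]])

```text
time: 13.68
ee_pos: [0.534, -0.0469, 0.0549]
eef_rot: [0.066, 0.921, 0.382, 0.029]
ft_force: [0.6, -0.2, -0.4]
width: 0.0871
grip_force: 0.0
```

```bash
python3 look.py j; python3 -c "
import cv2,numpy as np
a=cv2.imread('pics/jscene.png')[150:280,120:300];b=cv2.imread('pics/jtop.png')[140:280,240:380]
cv2.imwrite('pics/j.png',np.hstack([cv2.resize(a,(450,325),interpolation=2),cv2.resize(b,(325,325),interpolation=2)]))"
```

```text
('terminal', 'scene') 3 [-0.0014 -0.0162  0.004 ]
('terminal_top', 'scene') 1 [ 0.0017 -0.0151  0.1599]
('terminal_heel', 'scene') 3 [-0.1074 -0.017   0.0096]
('terminal', 'top') 2 [-0.0001 -0.0144 -0.0035]
('terminal_top', 'top') 1 [-0.0014 -0.0141  0.1574]
('terminal_heel', 'top') 2 [-0.1084 -0.0138  0.0058]
tcp mat [-0.0603 -0.0152  0.0546] w [ 0.534  -0.0466  0.0546] [0.0658 0.9213 0.3822 0.0293] [ 0.2925  0.3897 -0.2797] 14.4833 0.08705709737012093
```

View pics/j.png

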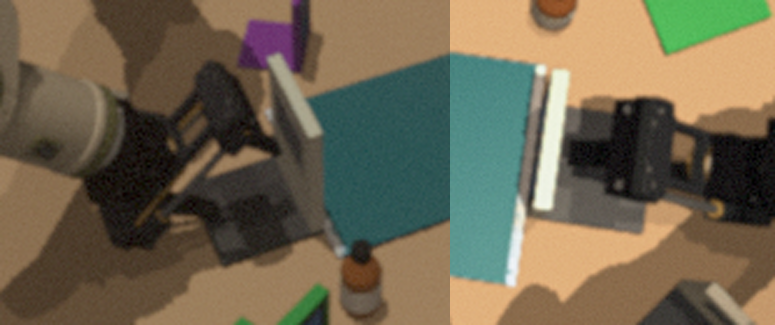

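>>> arm_command(xyz=[[0,0,-0.002],[0,0,-0.004],[0,0,-0.005],[0,0,-0.005]], rot=[[0,0,0],[0,0,0],[0,0,0],[0,0,0]])

```text
time: 14.82
ee_pos: [0.5338, -0.0465, 0.0492]
eef_rot: [0.066, 0.921, 0.382, 0.029]
ft_force: [0.3, -0.6, -0.1]
width: 0.087
grip_force: 0.0
```

>>> arm_command(xyz=[[0,0,-0.001],[0,0,-0.002],[0,0,-0.003],[0,0,-0.003]], rot=[[0,0,0],[0,0,0],[0,0,0],[0,0,0]])

```text
time: 15.15
ee_pos: [0.5339, -0.0466, 0.0464]
eef_rot: [0.066, 0.921, 0.382, 0.029]
ft_force: [-0.5, -0.4, 0.5]
width: 0.087
grip_force: 0.0
```

>>> arm_command(xyz=[[0,0,-0.001],[0,0,-0.002],[0,0,-0.002]], rot=[[0,0,0],[0,0,0],[0,0,0]])

```text
time: 15.4
ee_pos: [0.534, -0.0466, 0.0446]
eef_rot: [0.066, 0.921, 0.382, 0.029]
ft_force: [0.0, -0.0, 1.3]
width: 0.0868
grip_force: 0.4
```

>>> arm_command(xyz=[[0,0.001,0.0015],[0.0005,0.003,0.0015],[0.001,0.005,0.0015],[0.001,0.007,0.0015],[0.0012,0.008,0.0015],[0.0012,0.008,0.0015]], rot=[[0,0,0],[0,0,0],[0,0,0],[0,0,0],[0,0,0],[0,0,0]])

```text
time: 15.9
ee_pos: [0.5352, -0.0381, 0.0461]
eef_rot: [0.066, 0.921, 0.382, 0.029]
ft_force: [0.1, -0.1, -0.6]
width: 0.0872
grip_force: 0.0
```

```bash
cat > traj.py <<'E'
import numpy as np,sys
X=np.array([.1495,.9888])
def org(t):
    c=np.radians(40)
    if t<c: return np.array([-7*np.tan(t),0])
    return np.array([0,7])-7/np.cos(c)*np.array([np.sin(t),np.cos(t)])
def tcp(t,P=(-51.5,46)): return org(t)+P[0]*np.array([np.cos(t),-np.sin(t)])+P[1]*np.array([np.sin(t),np.cos(t)])
def rows(a,b,n,off=(0,0)):
    xyz=[];rot=[]
    for i in range(1,n+1):
        t=a+(b-a)*i/n;d=tcp(np.radians(t))-tcp(np.radians(a))+np.array(off)*i/n
        xyz.append([round(d[0]*X[0]/1e3,4),round(d[0]*X[1]/1e3,4),round(d[1]/1e3,4)])
        w=np.radians(t-a);rot.append([round(-.9888*w,3),round(.1495*w,3),0])
    print(tcp(np.radians(a)).round(1),tcp(np.radians(b)).round(1));print(xyz);print(rot)
if __name__=="__main__":
    for a,b in((0,15),(15,30),(30,40),(40,50),(50,60),(60,75),(75,90)): print(a,b); rows(a,b,max(8,(b-a)*2//3))
E
python3 traj.py; python3 -c "
from look import *" 
```

```text
0 15
[-51.5  46. ] [-39.7  57.8]
[[np.float64(0.0002), np.float64(0.001), np.float64(0.0013)], [np.float64(0.0003), np.float64(0.0021), np.float64(0.0026)], [np.float64(0.0005), np.float64(0.0032), np.float64(0.0039)], [np.float64(0.0007), np.float64(0.0043), np.float64(0.0051)], [np.float64(0.0008), np.float64(0.0055), np.float64(0.0063)], [np.float64(0.001), np.float64(0.0066), np.float64(0.0075)], [np.float64(0.0012), np.float64(0.0079), np.float64(0.0086)], [np.float64(0.0014), np.float64(0.0091), np.float64(0.0097)], [np.float64(0.0016), np.float64(0.0104), np.float64(0.0108)], [np.float64(0.0018), np.float64(0.0117), np.float64(0.0118)]]
[[np.float64(-0.026), np.float64(0.004), 0], [np.float64(-0.052), np.float64(0.008), 0], [np.float64(-0.078), np.float64(0.012), 0], [np.float64(-0.104), np.float64(0.016), 0], [np.float64(-0.129), np.float64(0.02), 0], [np.float64(-0.155), np.float64(0.023), 0], [np.float64(-0.181), np.float64(0.027), 0], [np.float64(-0.207), np.float64(0.031), 0], [np.float64(-0.233), np.float64(0.035), 0], [np.float64(-0.259), np.float64(0.039), 0]]
15 30
[-
[... 5667 characters left out ...]
29), np.float64(0.02), 0], [np.float64(-0.155), np.float64(0.023), 0], [np.float64(-0.181), np.float64(0.027), 0], [np.float64(-0.207), np.float64(0.031), 0], [np.float64(-0.233), np.float64(0.035), 0], [np.float64(-0.259), np.float64(0.039), 0]]
('terminal_top', 'scene') 2 [ 0.0018 -0.0137  0.1599]
('terminal_heel', 'scene') 2 [-0.1086 -0.016   0.0097]
('terminal', 'top') 2 [ 0.0021 -0.0128 -0.0019]
('terminal_top', 'top') 2 [ 0.0004 -0.0149  0.1591]
('terminal_heel', 'top') 2 [-0.1087 -0.0133  0.0075]
('terminal', 'scene') 2 [ 0.0001 -0.0071  0.0004]
tcp mat [-0.0522 -0.0152  0.0461] w [ 0.5352 -0.0386  0.0461] [0.0659 0.9213 0.3822 0.0293] [-0.7993  0.0649 -0.4881] 16.7 0.0867140585596529
```

>>> arm_command(xyz=[[0.0002,0.001,0.0013],[0.0003,0.0021,0.0026],[0.0005,0.0032,0.0039],[0.0007,0.0043,0.0051],[0.0008,0.0055,0.0063],[0.001,0.0066,0.0075],[0.0012,0.0079,0.0086],[0.0014,0.0091,0.0097],[0.0016,0.0104,0.0108],[0.0018,0.0117,0.0118],[0.0018,0.0117,0.0118]], rot=[[-0.026,0.004,0],[-0.052,0.008,0],[-0.078,0.012,0],[-0.104,0.016,0],[-0.129,0.02,0],[-0.155,0.023,0],[-0.181,0.027,0],[-0.207,0.031,0],[-0.233,0.035,0],[-0.259,0.039,0],[-0.259,0.039,0]])

```text
time: 17.62
ee_pos: [0.5377, -0.0253, 0.059]
eef_rot: [0.068, 0.964, 0.258, 0.02]
ft_force: [0.3, -0.7, 0.2]
width: 0.087
grip_force: 0.8
```

```bash
python3 look.py k
```

```text
('terminal', 'scene') 2 [-0.0032 -0.0137 -0.0002]
('terminal_top', 'scene') 3 [ 0.0358 -0.0157  0.1575]
('terminal_heel', 'scene') 2 [-0.105  -0.0146  0.033 ]
('terminal', 'top') 2 [-0.0012 -0.0131 -0.0028]
('terminal_top', 'top') 2 [ 0.0333 -0.0143  0.1536]
('terminal_heel', 'top') 2 [-0.1055 -0.0123  0.0293]
tcp mat [-0.0404 -0.0152  0.0578] w [ 0.537  -0.0269  0.0578] [0.069  0.9633 0.2586 0.0196] [ 1.0317 -1.2703  0.6435] 18.4167 0.08670757765171869
```

>>> arm_command(xyz=[[0.0002,0.0013,0.001],[0.0004,0.0026,0.0019],[0.0006,0.004,0.0028],[0.0008,0.0054,0.0036],[0.001,0.0068,0.0044],[0.0012,0.0082,0.0052],[0.0014,0.0096,0.0059],[0.0017,0.011,0.0066],[0.0019,0.0125,0.0072],[0.0021,0.0139,0.0078],[0.0021,0.0139,0.0078]], rot=[[-0.026,0.004,0],[-0.052,0.008,0],[-0.078,0.012,0],[-0.104,0.016,0],[-0.129,0.02,0],[-0.155,0.023,0],[-0.181,0.027,0],[-0.207,0.031,0],[-0.233,0.035,0],[-0.259,0.039,0],[-0.259,0.039,0]])

```text
time: 19.33
ee_pos: [0.5392, -0.0113, 0.0659]
eef_rot: [0.069, 0.989, 0.13, 0.01]
ft_force: [-0.3, 0.1, 0.6]
width: 0.0875
grip_force: 0.0
```

```bash
python3 look.py l
```

```text
('terminal', 'scene') 1 [-0.0038 -0.016   0.0018]
('terminal_top', 'scene') 1 [ 0.0754 -0.0146  0.1438]
('terminal_heel', 'scene') 2 [-0.0931 -0.0177  0.0609]
('terminal', 'top') 2 [-0.0028 -0.0137 -0.0041]
('terminal_top', 'top') 2 [ 0.0715 -0.0141  0.1395]
('terminal_heel', 'top') 2 [-0.0933 -0.0144  0.0571]
tcp mat [-0.0263 -0.0152  0.0657] w [ 0.5391 -0.013   0.0657] [0.0709 0.9888 0.1307 0.0097] [ 0.5573 -1.1027  0.5786] 20.1333 0.08690256233100552
```

>>> arm_command(xyz=[[0.0002,0.0012,0.0005],[0.0004,0.0024,0.0009],[0.0006,0.0037,0.0013],[0.0007,0.0049,0.0016],[0.0009,0.0061,0.002],[0.0011,0.0073,0.0023],[0.0013,0.0086,0.0025],[0.0015,0.0098,0.0028],[0.0015,0.0098,0.0028]], rot=[[-0.022,0.003,0],[-0.043,0.007,0],[-0.065,0.01,0],[-0.086,0.013,0],[-0.108,0.016,0],[-0.129,0.02,0],[-0.151,0.023,0],[-0.173,0.026,0],[-0.173,0.026,0]])

```text
time: 20.88
ee_pos: [0.5408, -0.0017, 0.0686]
eef_rot: [0.07, 0.997, 0.044, 0.003]
ft_force: [0.5, 0.6, -0.1]
width: 0.087
grip_force: 0.0
```

>>> arm_command(xyz=[[0.0002,0.0013,0.0003],[0.0004,0.0027,0.0006],[0.0006,0.004,0.0009],[0.0008,0.0053,0.0011],[0.001,0.0067,0.0014],[0.0012,0.0081,0.0015],[0.0014,0.0094,0.0017],[0.0016,0.0108,0.0018],[0.0016,0.0108,0.0018]], rot=[[-0.022,0.003,0],[-0.043,0.007,0],[-0.065,0.01,0],[-0.086,0.013,0],[-0.108,0.016,0],[-0.129,0.02,0],[-0.151,0.023,0],[-0.173,0.026,0],[-0.173,0.026,0]])

```text
time: 21.63
ee_pos: [0.5423, 0.0089, 0.0701]
eef_rot: [0.07, 0.997, -0.043, -0.004]
ft_force: [-0.1, 0.5, 0.1]
width: 0.087
grip_force: 0.2
```

```bash
python3 look.py m
```

```text
('terminal', 'scene') 2 [-0.0084 -0.0139 -0.0008]
('terminal_top', 'scene') 2 [ 0.1165 -0.0146  0.0982]
('terminal_heel', 'scene') 3 [-0.0694 -0.0148  0.093 ]
('terminal_top', 'top') 2 [ 0.1164 -0.0134  0.0993]
('terminal_heel', 'top') 1 [ 0.1184 -0.0142  0.0985]
tcp mat [-0.0056 -0.0152  0.0703] w [0.5422 0.0075 0.0703] [ 0.0715  0.9965 -0.0434 -0.0038] [-0.0774  0.463   1.8313] 22.4333 0.08713095249605489
```

>>> arm_command(xyz=[[0.0002,0.0014,0.0001],[0.0004,0.0027,0.0002],[0.0006,0.0041,0.0002],[0.0008,0.0055,0.0002],[0.001,0.0068,0.0002],[0.0012,0.0082,0.0001],[0.0014,0.0096,0.0],[0.0017,0.0109,-0.0001],[0.0017,0.0109,-0.0001]], rot=[[-0.022,0.003,0],[-0.043,0.007,0],[-0.065,0.01,0],[-0.086,0.013,0],[-0.108,0.016,0],[-0.129,0.02,0],[-0.151,0.023,0],[-0.173,0.026,0],[-0.173,0.026,0]])

```text
time: 23.18
ee_pos: [0.5439, 0.0201, 0.0698]
eef_rot: [0.07, 0.989, -0.131, -0.011]
ft_force: [-0.8, 1.4, 1.1]
width: 0.087
grip_force: 0.4
```

```bash
python3 look.py n
```

```text
('terminal', 'scene') 2 [-0.0161 -0.0133  0.0002]
('terminal_top', 'scene') 2 [ 0.1318 -0.0164  0.0672]
('terminal_heel', 'scene') 2 [-0.0521 -0.0162  0.1026]
tcp mat [ 0.0055 -0.0153  0.0702] w [0.5439 0.0185 0.0702] [ 0.071   0.9889 -0.1302 -0.0106] [0.2528 1.8026 0.7124] 23.9833 0.08707065067583904
```

```bash
cat > t2.py <<'E'
import numpy as np,sys
X=np.array([.1495,.9888]);rd=np.radians
def ax(t): return np.array([np.cos(t),-np.sin(t)]),np.array([np.sin(t),np.cos(t)])
def tcp(th,ph):
    x,z=ax(rd(th));tip=np.array([-7*np.tan(rd(th)),0])-88*x+8*z
    x,z=ax(rd(ph));return tip+36.7*(x+z)
def rows(a,b,n,lag=5.6):
    p=[];q=[]
    for i in range(1,n+1):
        t=a+(b-a)*i/n;d=tcp(t,t-lag)-tcp(a,a-lag);p.append([float(round(v,4)) for v in(d[0]*X[0]/1e3,d[0]*X[1]/1e3,d[1]/1e3)])
        w=rd(t-a);q.append([float(round(-.9888*w,3)),float(round(.1495*w,3)),0])
    print(tcp(a,a-lag),tcp(b,b-lag));print(p);print(q)
rows(65.6,73.6,10);rows(73.6,79.6,10)
E
python3 t2.py
```

```text
[ 5.63399743 70.01186527] [ 6.82021337 66.39877593]
[[0.0001, 0.0004, -0.0003], [0.0001, 0.0007, -0.0006], [0.0002, 0.001, -0.0009], [0.0002, 0.0012, -0.0013], [0.0002, 0.0014, -0.0016], [0.0002, 0.0015, -0.002], [0.0002, 0.0016, -0.0024], [0.0002, 0.0015, -0.0028], [0.0002, 0.0014, -0.0032], [0.0002, 0.0012, -0.0036]]
[[-0.014, 0.002, 0], [-0.028, 0.004, 0], [-0.041, 0.006, 0], [-0.055, 0.008, 0], [-0.069, 0.01, 0], [-0.083, 0.013, 0], [-0.097, 0.015, 0], [-0.11, 0.017, 0], [-0.124, 0.019, 0], [-0.138, 0.021, 0]]
[ 6.82021337 66.39877593] [-0.76291835 62.83602931]
[[-0.0, -0.0003, -0.0003], [-0.0001, -0.0006, -0.0007], [-0.0002, -0.001, -0.001], [-0.0002, -0.0015, -0.0013], [-0.0003, -0.0021, -0.0017], [-0.0004, -0.0029, -0.0021], [-0.0006, -0.0038, -0.0024], [-0.0007, -0.0048, -0.0028], [-0.0009, -0.006, -0.0032], [-0.0011, -0.0075, -0.0036]]
[[-0.01, 0.002, 0], [-0.021, 0.003, 0], [-0.031, 0.005, 0], [-0.041, 0.006, 0], [-0.052, 0.008, 0], [-0.062, 0.009, 0], [-0.072, 0.011, 0], [-0.083, 0.013, 0], [-0.093, 0.014, 0], [-0.104, 0.016, 0]]
```

>>> arm_command(xyz=[[0.0001,0.0004,-0.0003],[0.0001,0.0007,-0.0006],[0.0002,0.001,-0.0009],[0.0002,0.0012,-0.0013],[0.0002,0.0014,-0.0016],[0.0002,0.0015,-0.002],[0.0002,0.0016,-0.0024],[0.0002,0.0015,-0.0028],[0.0002,0.0014,-0.0032],[0.0002,0.0012,-0.0036],[0.0002,0.0012,-0.0036]], rot=[[-0.014,0.002,0],[-0.028,0.004,0],[-0.041,0.006,0],[-0.055,0.008,0],[-0.069,0.01,0],[-0.083,0.013,0],[-0.097,0.015,0],[-0.11,0.017,0],[-0.124,0.019,0],[-0.138,0.021,0],[-0.138,0.021,0]])

```text
time: 24.9
ee_pos: [0.544, 0.0203, 0.0662]
eef_rot: [0.07, 0.977, -0.2, -0.016]
ft_force: [0.6, 0.6, -0.1]
width: 0.087
grip_force: 0.3
```

```bash
python3 look.py o
```

```text
('terminal', 'scene') 2 [-0.0208 -0.0144  0.0015]
('terminal_top', 'scene') 2 [ 0.1328 -0.0134  0.052 ]
('terminal_heel', 'scene') 2 [-0.046  -0.0162  0.1083]
('terminal', 'top') 2 [-0.0193 -0.0158 -0.0031]
('terminal_heel', 'top') 1 [-0.046  -0.0106  0.1059]
tcp mat [ 0.0068 -0.0152  0.0666] w [0.5441 0.0197 0.0666] [ 0.0702  0.9774 -0.1988 -0.0161] [ 0.1976  2.4144 -0.0961] 25.7 0.08688597440098025
```

```bash
sed -i '/^rows(/d' t2.py; cat >> t2.py <<'E'
def tcp(th,ph):
    x,z=ax(rd(th));tip=np.array([0,7])-22*z-88*x+8*z
    x,z=ax(rd(ph));return tip+36.7*(x+z)
lag=72-68
rows(72,79,10,4);rows(79,90,14,4)
E
python3 t2.py
```

```text
[ 7.26742271 66.08715003] [14.41416462 64.76104734]
[[0.0001, 0.0007, -0.0001], [0.0002, 0.0014, -0.0002], [0.0003, 0.0021, -0.0003], [0.0004, 0.0028, -0.0004], [0.0005, 0.0036, -0.0006], [0.0006, 0.0043, -0.0007], [0.0008, 0.005, -0.0008], [0.0009, 0.0057, -0.001], [0.001, 0.0064, -0.0012], [0.0011, 0.0071, -0.0013]]
[[-0.012, 0.002, 0], [-0.024, 0.004, 0], [-0.036, 0.005, 0], [-0.048, 0.007, 0], [-0.06, 0.009, 0], [-0.072, 0.011, 0], [-0.085, 0.013, 0], [-0.097, 0.015, 0], [-0.109, 0.016, 0], [-0.121, 0.018, 0]]
[14.41416462 64.76104734] [25.17066323 60.94946194]
[[0.0001, 0.0008, -0.0002], [0.0002, 0.0016, -0.0004], [0.0004, 0.0023, -0.0006], [0.0005, 0.0031, -0.0009], [0.0006, 0.0039, -0.0011], [0.0007, 0.0046, -0.0014], [0.0008, 0.0054, -0.0016], [0.0009, 0.0062, -0.0019], [0.001, 0.0069, -0.0022], [0.0012, 0.0077, -0.0025], [0.0013, 0.0084, -0.0028], [0.0014, 0.0092, -0.0031], [0.0015, 0.0099, -0.0035], [0.0016, 0.0106, -0.0038]]
[[-0.014, 0.002, 0], [-0.027, 0.004, 0], [-0.041, 0.006, 0], [-0.054, 0.008, 0], [-0.068, 0.01, 0], [-0.081, 0.012, 0], [-0.095, 0.014, 0], [-0.108, 0.016, 0], [-0.122, 0.018, 0], [-0.136, 0.021, 0], [-0.149, 0.023, 0], [-0.163, 0.025, 0], [-0.176, 0.027, 0], [-0.19, 0.029, 0]]
```

>>> arm_command(xyz=[[0.0001,0.0007,-0.0002],[0.0002,0.0014,-0.0004],[0.0003,0.0021,-0.0006],[0.0004,0.0028,-0.0008],[0.0005,0.0036,-0.001],[0.0005,0.0036,-0.001]], rot=[[-0.012,0.002,0],[-0.024,0.004,0],[-0.036,0.005,0],[-0.048,0.007,0],[-0.06,0.009,0],[-0.06,0.009,0]])

```text
time: 26.2
ee_pos: [0.5446, 0.0242, 0.0652]
eef_rot: [0.069, 0.971, -0.229, -0.018]
ft_force: [-0.0, 0.2, -0.3]
width: 0.0869
grip_force: 0.4
```

```bash
python3 look.py p
```

```text
('terminal', 'scene') 1 [-0.0237 -0.0131  0.0052]
('terminal_top', 'scene') 2 [ 0.1365 -0.0141  0.0425]
('terminal_heel', 'scene') 2 [-0.0386 -0.018   0.1101]
('terminal', 'top') 2 [-0.0207 -0.0142 -0.0025]
('terminal_heel', 'top') 2 [-0.0423 -0.0138  0.1083]
tcp mat [ 0.0104 -0.0152  0.0656] w [0.5446 0.0233 0.0656] [ 0.0697  0.9709 -0.2283 -0.0184] [ 0.6293  0.5547 -0.5494] 27.0 0.08705361325809931
```

>>> arm_command(xyz=[[0.0001,0.0007,-0.0002],[0.0002,0.0014,-0.0004],[0.0003,0.0021,-0.0006],[0.0004,0.0028,-0.0008],[0.0005,0.0036,-0.001],[0.0005,0.0036,-0.001]], rot=[[-0.012,0.002,0],[-0.024,0.004,0],[-0.036,0.005,0],[-0.048,0.007,0],[-0.06,0.009,0],[-0.06,0.009,0]])

```text
time: 27.5
ee_pos: [0.5451, 0.0278, 0.0642]
eef_rot: [0.068, 0.963, -0.258, -0.021]
ft_force: [-0.6, 1.1, 1.1]
width: 0.0871
grip_force: 0.5
```

```bash
python3 look.py q
```

```text
('terminal', 'scene') 2 [-0.0207 -0.0147  0.0053]
('terminal_top', 'scene') 2 [ 0.135  -0.0147  0.0363]
('terminal_heel', 'scene') 2 [-0.0338 -0.0171  0.1119]
('terminal', 'top') 2 [-0.0196 -0.0145 -0.    ]
('terminal_heel', 'top') 2 [-0.0345 -0.0137  0.1116]
('terminal_top', 'top') 1 [-0.0202 -0.0137 -0.003 ]
tcp mat [ 0.014  -0.0151  0.0646] w [0.5451 0.0269 0.0646] [ 0.0692  0.9635 -0.2577 -0.0206] [-0.4007  0.9146 -0.1618] 28.3 0.08727078496307858
```

>>> arm_command(xyz=[[0.0001,0.0008,-0.0002],[0.0002,0.0016,-0.0005],[0.0004,0.0023,-0.0007],[0.0005,0.0031,-0.001],[0.0006,0.0039,-0.0012],[0.0007,0.0046,-0.0015],[0.0008,0.0054,-0.0018],[0.0008,0.0054,-0.0018]], rot=[[-0.014,0.002,0],[-0.027,0.004,0],[-0.041,0.006,0],[-0.054,0.008,0],[-0.068,0.01,0],[-0.081,0.012,0],[-0.095,0.014,0],[-0.095,0.014,0]])

```text
time: 28.97
ee_pos: [0.5458, 0.0331, 0.0623]
eef_rot: [0.068, 0.95, -0.304, -0.024]
ft_force: [0.2, 1.5, 0.4]
width: 0.0869
grip_force: 0.5
```

```bash
python3 look.py s
```

```text
('terminal', 'scene') 2 [-0.0218 -0.0125  0.006 ]
('terminal_top', 'scene') 2 [ 0.1383 -0.0147  0.0241]
('terminal_heel', 'scene') 2 [-0.023  -0.0166  0.1156]
('terminal', 'top') 2 [-0.0214 -0.0144 -0.0024]
('terminal_heel', 'top') 2 [-0.0243 -0.0126  0.1145]
tcp mat [ 0.0195 -0.0151  0.0628] w [0.5459 0.0323 0.0628] [ 0.0683  0.95   -0.3036 -0.0241] [-0.6818  1.7777 -0.4066] 29.7667 0.08703650273155526
```

>>> arm_command(xyz=[[0.0001,0.0008,-0.0002],[0.0002,0.0016,-0.0004],[0.0003,0.0023,-0.0006],[0.0004,0.0031,-0.0009],[0.0005,0.0038,-0.0012],[0.0006,0.0045,-0.0015],[0.0008,0.0053,-0.0018],[0.0009,0.006,-0.0018],[0.001,0.0068,-0.0018],[0.0012,0.0076,-0.0018],[0.0012,0.0084,-0.0018],[0.0012,0.0084,-0.0018]], rot=[[-0.014,0.002,0],[-0.027,0.004,0],[-0.041,0.006,0],[-0.054,0.008,0],[-0.068,0.01,0],[-0.081,0.012,0],[-0.095,0.014,0],[-0.095,0.014,0],[-0.095,0.014,0],[-0.095,0.014,0],[-0.095,0.014,0],[-0.095,0.014,0]])

```text
time: 30.77
ee_pos: [0.5471, 0.0406, 0.0611]
eef_rot: [0.067, 0.934, -0.349, -0.027]
ft_force: [-0.4, 0.1, 0.1]
width: 0.0872
grip_force: 0.0
```

```bash
python3 look.py u; python3 -c "
import cv2,numpy as np
a=cv2.imread('pics/uscene.png')[130:290,130:330];b=cv2.imread('pics/utop.png')[120:300,150:370]
cv2.imwrite('pics/u.png',np.hstack([cv2.resize(a,(400,320),interpolation=2),cv2.resize(b,(391,320),interpolation=2)]))"
```

```text
('terminal', 'scene') 2 [-0.0227 -0.0131  0.0102]
('terminal_top', 'scene') 2 [ 0.1406 -0.015   0.0078]
('terminal_heel', 'scene') 2 [-0.013  -0.0147  0.1185]
('terminal_top', 'top') 2 [ 0.1391 -0.0144  0.0067]
('terminal_heel', 'top') 1 [-0.0133 -0.0137  0.1162]
('terminal', 'top') 1 [-0.0181 -0.0154  0.003 ]
tcp mat [ 0.028  -0.0151  0.061 ] w [0.5471 0.0407 0.061 ] [ 0.0673  0.9344 -0.3488 -0.0274] [ 0.9198 -0.0412  0.0715] 31.5667 0.0871532688335288
```

View pics/u.png

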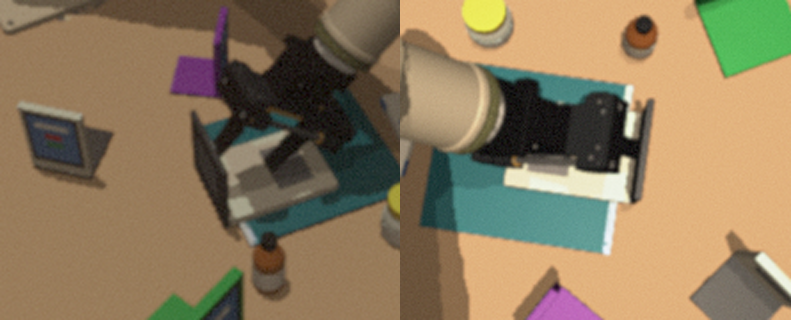

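The terminal lies flat, face down, with its top edge over the mat and its lower edge about 20 mm short of the mat. No contact force remains, so I withdraw along the tool axis.

>>> arm_command(xyz=[[0,0.002,0.003],[0.001,0.006,0.008],[0.002,0.012,0.015],[0.003,0.02,0.026],[0.004,0.03,0.045],[0.005,0.04,0.07],[0.005,0.045,0.1],[0.005,0.045,0.13],[0.005,0.045,0.16],[0.005,0.045,0.19],[0.005,0.045,0.2],[0.005,0.045,0.2],[0.005,0.045,0.2],[0.005,0.045,0.2]], rot=[[0,0,0],[0,0,0],[0,0,0],[0,0,0],[0,0,0],[0,0,0],[0,0,0],[0,0,0],[0,0,0],[0,0,0],[0,0,0],[0,0,0],[0,0,0],[0,0,0]])

```text
time: 32.73
ee_pos: [0.5516, 0.086, 0.2598]
eef_rot: [0.067, 0.934, -0.349, -0.028]
ft_force: [-1.0, 0.0, -0.2]
width: 0.087
grip_force: 0.0
```

```bash
python3 look.py v; python3 - <<'E'
from h import *
for c in("scene","top"):
    for l in("jar","dropper","thermometer"):
        print(c,l,[(round(d["conf"],2),world(c,d["at"]).round(3)) for d in r.spot_point(l,c)][:2])
print(r.read_state()["ee_pos"])
E
```

```text
('terminal', 'scene') 2 [-0.0227 -0.015   0.0091]
('terminal_heel', 'scene') 2 [-0.0114 -0.0173  0.1166]
('terminal', 'top') 2 [-0.0199 -0.014   0.0026]
('terminal_top', 'top') 2 [ 0.1395 -0.0134  0.0059]
('terminal_heel', 'top') 2 [-0.0115 -0.0112  0.1163]
('terminal_top', 'scene') 1 [ 0.1402 -0.014   0.0084]
tcp mat [ 0.0733 -0.0133  0.261 ] w [0.5521 0.0857 0.261 ] [ 0.0672  0.9344 -0.3488 -0.0274] [0.377  0.251  0.3008] 33.5333 0.0867195986558727
scene jar [(0.68, array([0.712, 0.179, 0.   ]))]
scene dropper [(0.89, array([ 0.684, -0.005, -0.001]))]
scene thermometer [(0.69, array([0.582, 0.283, 0.001]))]
top jar []
top dropper [(0.66, array([ 0.68 , -0.006, -0.005]))]
top thermometer [(0.83, array([ 0.581,  0.283, -0.001])), (0.33, array([ 0.538, -0.011,  0.001]))]
[0.55208672 0.08573308 0.26098712]
```

```bash
python3 -c "
from bench import r
print(r.close_job())"
```

```text
the job is handed in; nothing more can be done
None
```

The job is handed in, with no verdict shown: the terminal was pushed to the mat's edge, tipped and lowered under control, and lies face down with its lower edge about 21 mm short of the mat's edge. The bystanders measured unmoved and the arm finished clear, at 34 s of the 64 s allowed.

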